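# Send a dipped strip into the strip reader and start the reading

## Robot

A 6-joint arm with a two-finger parallel gripper is mounted at the origin on a cart in front of the work surface, level with it; the furniture and walls round the work are solid. World frame = base frame: x ahead of the robot, y to its left, z up, the work surface at z = 0. Lengths are in m, angles in rad, forces in N, time in s.
With the tool pointing down it reaches from about 0.4 to 0.825 m from the base axis. Payload 7 kg.
Tool frame: the origin (TCP) lies midway between the tips of the shut fingers; the grasp point (between the pads) lies arm.grip_point_offset behind it (arm.grip_point_offset is the distance from the TCP to the grasp point, in m); z points along the fingers, x is the direction in which the jaws open and shut, and the axes are right-handed (so a half turn about z gives the same grasp; the last joint's range is limited). The gripper opens to 85 mm and grips with 20 to 120 N. Pads are 22 mm wide; open, the fingers measure 114 mm over their backs; the gripper's body (76 mm by 85 mm) begins 54 mm behind the grasp point. The pads swing forward as they close: fully open they stand 13 mm farther back than shut.
Start: joints at [-0.833, 0.359, 0.012, 0, -1.224, -0.288], TCP at [0.293, -0.608, 0.231] pointing down, gripper open.
Joint ranges: [-3.07, 3.07], [-1.43, 2.12], [-1.02, 1.25], [-3.03, 1.67], [-3.05, -0], [-3.03, 3.03]. Speed limits (rad/s): [2.39, 2.39, 3.01, 3.14, 3.14, 3.14].

## Interface

Orientations are given as a 3x3 rotation matrix whose columns are the frame's x, y, z axes.
In Python, from plant import arm gives the robot as it stands.
- The arm moves only by the tool apply_moves, never from a script. Its argument "moves" is a list of rows, each a list of 6 numbers: the shift along the world's x, y, z in mm, then the turn, a rotation vector about the world's x, y, z in rad. In form: [[dx, dy, dz, wx, wy, wz], ...]. A call has 1 to 10 rows; each row shifts and turns the commanded pose from where the row before left it; what a row does not reach is not made up. A row lasts 1/8 s, in which the tool goes at most 62.5 mm and 10.7 degrees, less where a joint would pass 70% of its speed; a pose out of reach is approached as far as the arm can. A call is refused whole if a number of a shift passes 62.5 or a number of a turn 0.188, either way. A call with a gripper value outside its range is refused whole. "jaw" is the finger opening in mm, from 0 to 85.4, set as the call begins (left out, the last holds). The fingers move at their own pace and stop on an object; "newtons" is the grip in N (left out, the last holds). Time passes only in rows, so rows that do not move let the fingers close. It gives the time, the measured TCP pose, the force and the opening at its end, in the units of the state.
- arm.state(): the state, without advancing time (a new reading comes with each control period).
- arm.capture(name): name is "side" or "top" or "wrist"; returns a dict with "frame" (420x560x3 uint8, red, green, blue), "range_z" (420x560 float32, m along the optical axis (not along the pixel's ray), 0 where there is no reading), "fx", "fy", "cx", "cy" (pixels), "dist_coeffs" ([k1, k2, p1, p2, k3] as OpenCV has them; the pictures are not rectified), "R" (3x3) and "t" (3): a world point X has camera coordinates R X + t. Camera axes: x right, y down, z forward; pixel columns grow to the right and rows downward; lengths in m; the calibration is good to about 2 mm. A picture is of the moment at which its call begins.
- arm.close_job(): hands the job in, once; it reports no verdict.
The state is a dict: "t": time; "joint_pos": joint angles; "dq": joint speeds; "tau": joint torques, N m; "tool_pos": TCP position; "ee_rot": TCP orientation; "wrist_force": force on the tool from outside, world axes, zero at the start; "moment": the same for the moment, N m; "finger_gap": opening from 0.0 (shut) to 1.0 (fully open).
Only numpy, scipy, OpenCV 4.12 (cv2) and the standard library are available. Lean on these libraries where they do the work, as an engineer would, in place of code of your own. Each camera call takes 0.05 s, during which the arm holds its last target. There are 200 camera calls.

## Task

A dipped test strip lies on the little black tray that sticks out of the white strip reader. With the fingertips gently push the tray in by its front end until it is fully home, then lightly press down the reader's oval start key and withdraw so that it springs back. Do not touch the strip, do not press the three small round keys under the display, pinch or lift nothing, and leave the other things as they stand.

Things in the scene. Friction and masses are not known exactly. Their poses are not given: they have to be found in the camera images.
- strip_reader: Strip reader: smooth white desk instrument with a dark display, 302 (x) x 149 (y) x 102 mm, fixed. Origin: centre of its underside; +x to its rear (away from the robot, turned up to 0.3 rad), +y to its left. Its housing slopes up to the rear: 39 mm high at the nose (x = -149 mm), 44 mm at x = -143, 49 mm at x = -137, 77 mm round the start key, 97 mm at the display.
- strip_reader_strip_tray (a joint): Travel of the strip tray in m: 0 = fully home (hard stop), grows as the tray comes out towards the nose along the reader's -x; starts between 0.025 and 0.045. It slides freely (about 0.3 N friction) and stays where it is left; push it in at 0.03 to 0.06 m/s (never over 0.25 m/s) until the force rises at the stop. Gripping it or leaning on it with over 12 N while it is out would harm it.
- tray_front (a point): Centre of the tray's front end face, to be pushed along the reader's +x; moves with the tray, 57 mm above the worktop. Black tray, 18 mm wide, 60 mm long; face 54 to 60 mm high; a thumb ridge, 14 x 14 mm, 3 mm behind it rises to 63 mm. Fully home the face is at x = -137 mm of the reader: a fingertip with its lower end 51 to 57 mm above the worktop clears the nose and pushes it home.
- test_strip: The dipped test strip, 66 x 5 x 2 mm, white with small coloured pads, lying lengthwise on the tray and moving with it. Origin: its front end, 25 mm behind the tray's front face, 61 mm above the worktop; it reaches from there 66 mm to the rear. Not to be touched.
- start_key_top (a point): Centre of the top face of the start key: grey, oval, 24 mm (across the reader) x 16 mm, the only oval and largest key, alone in a white collar on the housing, 20 mm in front of and 43 mm to the right of the reader's origin, its top 86 mm above the worktop, 6 mm proud of the collar. It leans 0.2 rad towards the nose.
- start_key (a joint): Depression of the start key in m: 0 = up, 0.004 = fully down (stop). Sprung: starts to move at about 1.4 N, 2 mm down (where it registers) takes 4 N, fully down 6.5 N (hard stop); springs back when released. Press slowly (about 15 mm/s) and stop at 5 to 6 N; more than 30 N would harm it.
- menu_key_left (a joint): Depression (0 up, 0.002 down, sprung) of the left one of three small round keys, 10 mm across, in a row under the display, 33 mm behind the reader's origin, 22 mm to its left, top 96 mm above the worktop. Leave alone.
- menu_key_middle (a joint): The same for the middle small key, on the reader's centre line.
- menu_key_right (a joint): The same for the right small key, 22 mm to the right of the centre line; it is 55 mm from the start key.
- strip_vial: Loose white capped strip vial, 48 mm across, 139 mm high, upright on the worktop left of the reader; origin: centre of its underside.
- reagent_vial: Loose smaller white capped vial, 38 mm across, 103 mm high, upright left of the reader's front half; origin: centre of its underside.
- test_cassette: Loose dark flat cassette pack, 40 x 26 x 11 mm, lying left of the reader's nose; origin: centre of its underside.
- dropper_bottle: Loose small brown dropper bottle with a black rubber top, 33 mm across, 102 mm high, upright at the left front of the worktop; origin: centre of its underside.
- marker_pen: Loose pen, 135 mm long (y), 16 mm thick, lying at the right front of the worktop; origin: under its middle.

How it is judged:
By the outcome, as a careful person would: the job done as asked, in the order asked, and still so for the second after the job is handed in, with the robot touching nothing.
It also fails if it takes over 45 s, if anything falls off the work surface, if the arm or the gripper's body presses on something with over 40 N, if the wrist force passes 120 N, or if a joint passes its speed limit or range.

## Working session

There is one attempt and no reset: what is moved stays moved. The work goes in short steps, Python scripts to look and compute and a tool call to move; the robot and the scene stay as the last step left them, time stands still between calls to the robot, and variables do not carry over. Pictures are saved under pics/ and viewed, about 8 in all and at most 12, crops included, and the job is handed in when it is done.

Besides the shell and the picture viewer there is one more tool, called after "Call:" by a JSON object that holds its "fn" and its "kwargs". apply_moves: Moves the arm, as the interface text tells. Its arguments: {"type":"object","properties":{"moves":{"type":"array"},"jaw":{"type":"number"},"newtons":{"type":"number"}},"required":["moves"]}

```bash
mkdir -p pics; ls
cat > h.py <<'E'
import numpy as np, cv2
from plant import arm
def cap(n):
    c=arm.capture(n); c['K']=np.array([[c['fx'],0,c['cx']],[0,c['fy'],c['cy']],[0,0,1]]);c['R']=np.array(c['R']);c['t']=np.array(c['t']);c['D']=np.array(c['dist_coeffs'],float);return c
def cloud(c):
    h,w=c['range_z'].shape
    v,u=np.mgrid[:h,:w]
    p=cv2.undistortPoints(np.stack([u,v],-1).reshape(-1,1,2).astype(float),c['K'],c['D']).reshape(h,w,2)
    z=c['range_z'].astype(float)
    P=np.dstack([p*z[...,None],z])
    return (P-c['t'])@c['R']
def proj(c,X):
    return cv2.projectPoints(np.array(X,float).reshape(-1,1,3),cv2.Rodrigues(c['R'])[0],c['t'],c['K'],c['D'])[0].reshape(-1,2)
def save(n,im): cv2.imwrite('pics/'+n,im[...,::-1])
E
python3 - <<'E'
from h import *
s=arm.state();print(s['t'],s['tool_pos'],np.round(s['ee_rot'],3),arm.grip_point_offset)
for n in('top','side'):
    c=cap(n);save(n+'1.png',c['frame']);np.savez(n+'1.npz',**{k:c[k] for k in('frame','range_z','K','D','R','t')})
E
```

```text
pics
0.0 [ 0.29326044 -0.60743956  0.23038552] [[-0.435  0.901 -0.001]
 [ 0.901  0.435  0.001]
 [ 0.002 -0.    -1.   ]] 0.0187
```

View pics/top1.png

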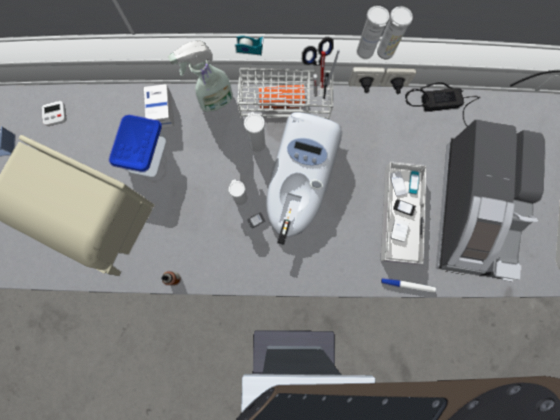

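View pics/side1.png

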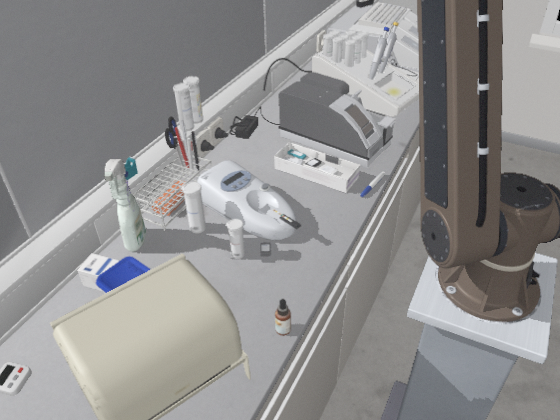

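Run:
```python
from h import *
c=dict(np.load('top1.npz'));P=cloud(c)
f=c['frame'];m=((P[...,2]>0.025)&(P[...,2]<0.125)).astype(np.uint8)
m[:105]=0;n,l,st,_=cv2.connectedComponentsWithStats(m,connectivity=4)
k=l[190,300];print(st[k],P[190,300])
Q=P[l==k];r=cv2.minAreaRect((Q[:,:2]*1000).astype(np.float32));print(r)
for uv in [(282,240),(285,232),(293,205),(316,184),(308,148),(295,160),(307,163),(317,166)]:print(uv,np.round(P[uv[1],uv[0]],4),f[uv[1],uv[0]])
save('crop1.png',cv2.resize(f[105:260,250:360],None,fx=5,fy=3.8 if 0 else 5,interpolation=cv2.INTER_CUBIC)[:,:][:775:1][::1] if 0 else cv2.resize(f[105:255,245:360],None,fx=4,fy=4,interpolation=cv2.INTER_CUBIC))
```

```text
[ 238  105  105  140 6965] [0.59497058 0.02632446 0.05649937]
((673.7568969726562, 18.376434326171875), (378.0668029785156, 244.18966674804688), 16.452106475830078)
(282, 240) [0.4714 0.0686 0.0631] [42 42 43]
(285, 232) [0.4908 0.0618 0.0613] [118 121 120]
(293, 205) [0.5607 0.0425 0.0409] [224 228 234]
(316, 184) [ 0.6031 -0.0099  0.0848] [117 123 130]
(308, 148) [0.6884 0.0099 0.0965] [35 36 36]
(295, 160) [0.6611 0.0403 0.0869] [132 143 160]
(307, 163) [0.6529 0.0118 0.0903] [122 138 166]
(317, 166) [ 0.647  -0.0123  0.0867] [158 165 171]
```

View pics/crop1.png

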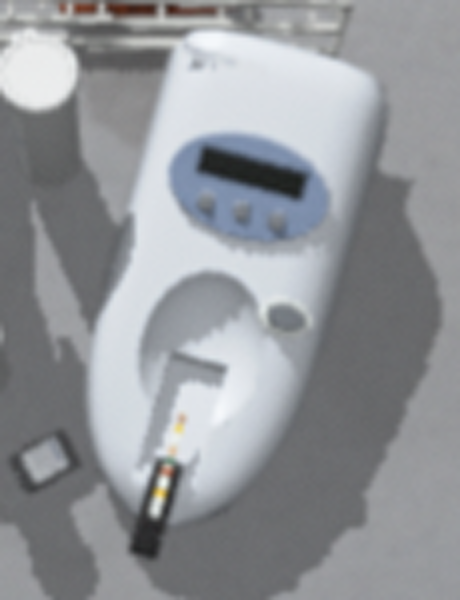

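The crop shows the menu keys at crop (206,203), (241,211) and (277,221), the oval start key at (288,317), and the tray front at about (144,556).

```bash
cat >> h.py <<'E'
def ray(c,uv,z):
    p=cv2.undistortPoints(np.array(uv,float).reshape(-1,1,2),c['K'],c['D']).reshape(-1,2)
    d=np.c_[p,np.ones(len(p))]@c['R'];o=-c['R'].T@c['t']
    return o+d*((np.array(z)-o[2])/d[:,2])[:,None]
E
python3 - <<'E'
from h import *
c=dict(np.load('top1.npz'))
uv=np.array([(206,203),(241,211),(277,221),(288,317),(144,556)])/4-.375+[245,105]
X=ray(c,uv,[.096,.096,.096,.086,.055]);print(np.round(X,4))
L=np.array([(33,22),(33,0),(33,-22),(-20,-43)])/1000
a=L-L.mean(0);b=X[:4,:2]-X[:4,:2].mean(0)
U,S,V=np.linalg.svd(a.T@b);R=(V.T@np.diag([1,np.linalg.det(V.T@U.T)])@U.T)
t=X[:4,:2].mean(0)-R@L.mean(0);print('yaw',np.arctan2(R[1,0],R[0,0]),'t',t,'res',X[:4,:2]-(L@R.T+t))
print('tray local',R.T@(X[4,:2]-t))
# yaw from tray and key
c=dict(np.load('side1.npz'))
for th in[np.arctan2(R[1,0],R[0,0])]:
  im=c['frame'].copy()
print(proj(c,np.c_[L@R.T+t,[.096,.096,.096,.086]]))
E
```

```text
[[ 0.6696  0.0381  0.096 ]
 [ 0.665   0.0173  0.096 ]
 [ 0.6591 -0.004   0.096 ]
 [ 0.6031 -0.0112  0.086 ]
 [ 0.4637  0.0717  0.055 ]]
yaw -0.24806319814579494 t [0.63268588 0.02530246] res [[-4.92428197e-04 -4.43162385e-04]
 [ 2.76469587e-04  1.04629483e-04]
 [-1.67350491e-04  9.61963611e-05]
 [ 3.83309101e-04  2.42336541e-04]]
tray local [-0.17521467  0.00347633]
[[233.48195984 184.65561749]
 [239.25705871 180.88703937]
 [244.92674478 177.18845162]
 [264.63860276 184.05438829]]
```

Call:
{"fn": "apply_moves", "kwargs": {"moves": [[0, 0, 50, 0, 0, -0.07], [0, 20, 30, 0, 0, -0.07], [0, 48, 0, 0, 0, -0.07], [0, 48, 0, 0, 0, -0.07], [0, 48, 0, 0, 0, -0.07], [0, 48, 0, 0, 0, -0.07], [0, 48, 0, 0, 0, -0.07], [10, 48, 0, 0, 0, -0.07], [25, 50, 0, 0, 0, -0.07], [25, 50, 0, 0, 0, -0.07]], "jaw": 0, "newtons": 20}}

```text
t: 1.35
tool_pos: [0.3535, -0.1983, 0.3115]
ee_rot: [[0.25, 0.968, 0.001], [0.968, -0.25, 0.0], [0.0, 0.001, -1.0]]
wrist_force: [1.6, -0.7, 0.2]
finger_gap: 0.003
```

Call:
{"fn": "apply_moves", "kwargs": {"moves": [[20, 45, 0, 0, 0, 0], [15, 48, 0, 0, 0, 0], [12, 48, -20, 0, 0, 0], [10, 48, -30, 0, 0, 0], [5, 48, -30, 0, 0, 0], [0, 44, -30, 0, 0, 0], [0, 0, -10, 0, 0, 0], [0, 0, 0, 0, 0, 0]]}}

```text
t: 2.35
tool_pos: [0.4149, 0.0808, 0.1906]
ee_rot: [[0.247, 0.969, -0.002], [0.969, -0.247, -0.001], [-0.002, -0.001, -1.0]]
wrist_force: [-0.9, -0.2, -0.3]
finger_gap: -0.005
```

Run:
```python
from h import *
s=arm.state();print(s['t'],s['tool_pos'],s['wrist_force'])
for n in('wrist','top'):
    c=cap(n);save(n+'2.png',c['frame']);np.savez(n+'2.npz',**{k:c[k] for k in('frame','range_z','K','D','R','t')})
```

```text
2.35 [0.41486978 0.08084012 0.19063382] [-0.88992913 -0.18626817 -0.30283239]
```

View pics/wrist2.png

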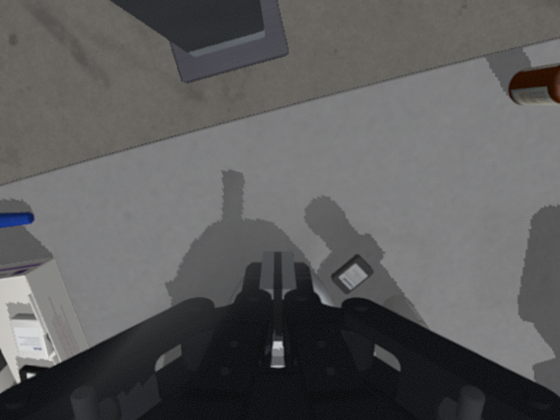

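The wrist view points back toward the base and the gripper hides the tray. The cassette is at (352,272) and the tray shadow at (232,195). I'll rely on the top-camera fit.

Call:
{"fn": "apply_moves", "kwargs": {"moves": [[1, 3, -40, 0, 0, 0], [0, 0, -40, 0, 0, 0], [0, 0, -30, 0, 0, 0], [0, 0, -20, 0, 0, 0], [0, 0, -4, 0, 0, 0], [0, 0, 0, 0, 0, 0], [0, 0, 0, 0, 0, 0]]}}

```text
t: 3.32
tool_pos: [0.4172, 0.0844, 0.0584]
ee_rot: [[0.248, 0.969, 0.002], [0.969, -0.248, 0.001], [0.002, 0.001, -1.0]]
wrist_force: [0.6, 1.0, -0.3]
finger_gap: -0.001
```

Run:
```python
from h import *
s=arm.state();print(s['t'],s['tool_pos'],s['wrist_force'])
c=cap('side');a,b=c['frame'][150:260,210:350],None
save('side3.png',cv2.resize(a,None,fx=4.5,fy=4.5,interpolation=cv2.INTER_CUBIC))
```

```text
3.325 [0.41723594 0.08441119 0.05839712] [ 0.58077447  1.0218451  -0.29618075]
```

View pics/side3.png

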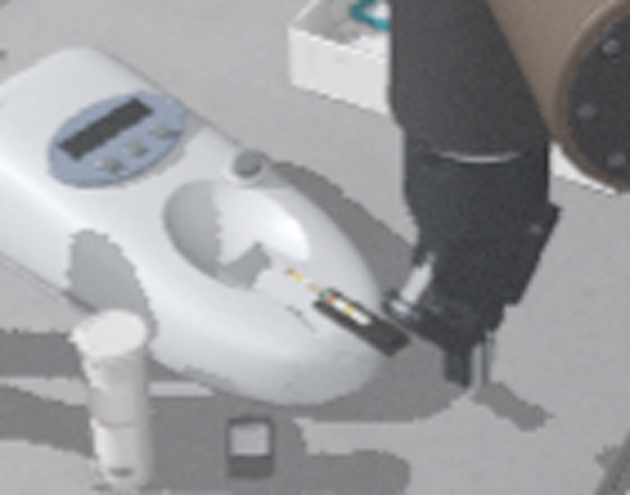

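The side crop shows the fingertips at about (465,375), level with the tray face at (395,350) and in line with it, with clearance. Next: lower slightly and advance.

Call:
{"fn": "apply_moves", "kwargs": {"moves": [[0, 0, -4, 0, 0, 0], [5, -1.3, 0, 0, 0, 0], [5, -1.3, 0, 0, 0, 0], [5, -1.3, 0, 0, 0, 0], [5, -1.3, 0, 0, 0, 0], [5, -1.3, 0, 0, 0, 0]]}}

```text
t: 4.12
tool_pos: [0.4418, 0.0775, 0.0532]
ee_rot: [[0.248, 0.969, -0.0], [0.969, -0.248, -0.0], [-0.0, -0.0, -1.0]]
wrist_force: [0.4, -1.0, 0.2]
finger_gap: 0.002
```

Call:
{"fn": "apply_moves", "kwargs": {"moves": [[5, -1.3, 0, 0, 0, 0], [5, -1.3, 0.5, 0, 0, 0], [5, -1.3, 0, 0, 0, 0], [5, -1.3, 0, 0, 0, 0], [5, -1.3, 0, 0, 0, 0], [5, -1.3, 0, 0, 0, 0]]}}

```text
t: 4.88
tool_pos: [0.4717, 0.0697, 0.0538]
ee_rot: [[0.248, 0.969, -0.0], [0.969, -0.248, -0.0], [-0.0, -0.0, -1.0]]
wrist_force: [-0.9, 0.7, -0.1]
finger_gap: 0.002
```

Run:
```python
from h import *
s=arm.state();print(s['t'],s['tool_pos'],s['wrist_force'])
c=cap('side');a,b=c['frame'][150:260,210:350],None
save('side4.png',cv2.resize(a,None,fx=4.5,fy=4.5,interpolation=cv2.INTER_CUBIC))
```

```text
4.875 [0.47170664 0.0697434  0.05376174] [-0.87496983  0.67052734 -0.06248525]
```

View pics/side4.png

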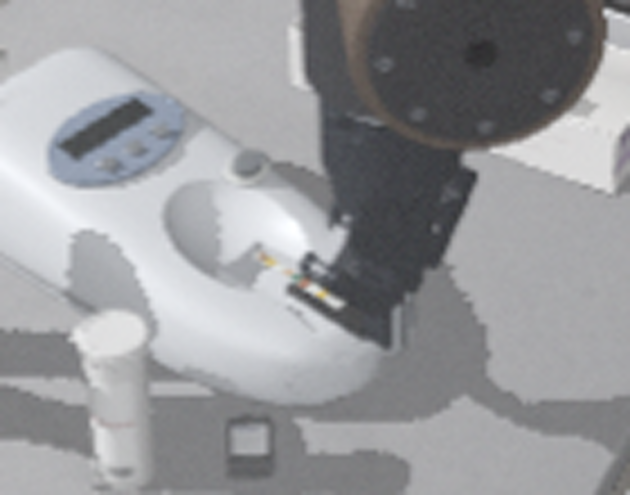

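Call:
{"fn": "apply_moves", "kwargs": {"moves": [[4.8, -1.3, 0, 0, 0, 0], [4.8, -1.3, 0, 0, 0, 0], [4, -1.1, 0, 0, 0, 0]]}}

```text
t: 5.3
tool_pos: [0.4854, 0.0661, 0.0538]
ee_rot: [[0.248, 0.969, -0.0], [0.969, -0.248, -0.0], [-0.0, -0.0, -1.0]]
wrist_force: [-0.5, 0.1, 0.5]
finger_gap: -0.002
```

Call:
{"fn": "apply_moves", "kwargs": {"moves": [[2.9, -0.8, 0, 0, 0, 0]]}}

```text
t: 5.42
tool_pos: [0.4882, 0.0653, 0.0538]
ee_rot: [[0.248, 0.969, -0.0], [0.969, -0.248, -0.0], [-0.0, -0.0, -1.0]]
wrist_force: [-1.2, 0.0, -0.1]
finger_gap: -0.003
```

Call:
{"fn": "apply_moves", "kwargs": {"moves": [[1.9, -0.5, 0, 0, 0, 0]]}}

```text
t: 5.55
tool_pos: [0.49, 0.0648, 0.0538]
ee_rot: [[0.248, 0.969, -0.0], [0.969, -0.248, -0.0], [-0.0, -0.0, -1.0]]
wrist_force: [-1.1, 0.5, -0.2]
finger_gap: 0.004
```

Call:
{"fn": "apply_moves", "kwargs": {"moves": [[1.4, -0.4, 0, 0, 0, 0]]}}

```text
t: 5.68
tool_pos: [0.4912, 0.0644, 0.0538]
ee_rot: [[0.248, 0.969, -0.0], [0.969, -0.248, -0.0], [-0.0, -0.0, -1.0]]
wrist_force: [-3.3, 1.1, 1.9]
finger_gap: 0.001
```

Call:
{"fn": "apply_moves", "kwargs": {"moves": [[1, -0.3, 0, 0, 0, 0]]}}

```text
t: 5.8
tool_pos: [0.4913, 0.0642, 0.0536]
ee_rot: [[0.248, 0.969, -0.002], [0.969, -0.248, 0.0], [-0.0, -0.002, -1.0]]
wrist_force: [-7.2, 6.0, 4.4]
finger_gap: 0.0
```

The force rose at the expected home position, so I'll back off and lift.

Call:
{"fn": "apply_moves", "kwargs": {"moves": [[-5, 1.3, 0, 0, 0, 0], [-12, 3.1, 0, 0, 0, 0], [-20, 5, 10, 0, 0, 0], [-5, 1, 50, 0, 0, 0], [0, 0, 40, 0, 0, 0], [0, -30, 0, 0, 0, 0], [0, -50, 0, 0, 0, 0], [0, -50, 0, 0, 0, 0], [0, 0, 0, 0, 0, 0]]}}

```text
t: 6.92
tool_pos: [0.4491, -0.0577, 0.1537]
ee_rot: [[0.251, 0.968, -0.0], [0.968, -0.251, -0.0], [-0.0, -0.0, -1.0]]
wrist_force: [-0.7, 0.6, -0.2]
finger_gap: 0.0
```

Run:
```python
from h import *
s=arm.state();print(s['t'],s['tool_pos'],s['wrist_force'])
c=cap('side');a=c['frame'][150:260,210:350]
d=cap('top');b=d['frame'][105:255,245:360];np.savez('top5.npz',**{k:d[k] for k in('frame','range_z','K','D','R','t')})
a=cv2.resize(a,None,fx=3,fy=3,interpolation=cv2.INTER_CUBIC);b=cv2.resize(b,None,fx=3,fy=3,interpolation=cv2.INTER_CUBIC)
a=cv2.copyMakeBorder(a,0,len(b)-len(a),0,0,cv2.BORDER_CONSTANT)
save('s5.png',np.hstack([a,b]))
```

```text
6.925 [ 0.44913308 -0.05771474  0.15369761] [-0.72381649  0.5861224  -0.23701429]
```

View pics/s5.png

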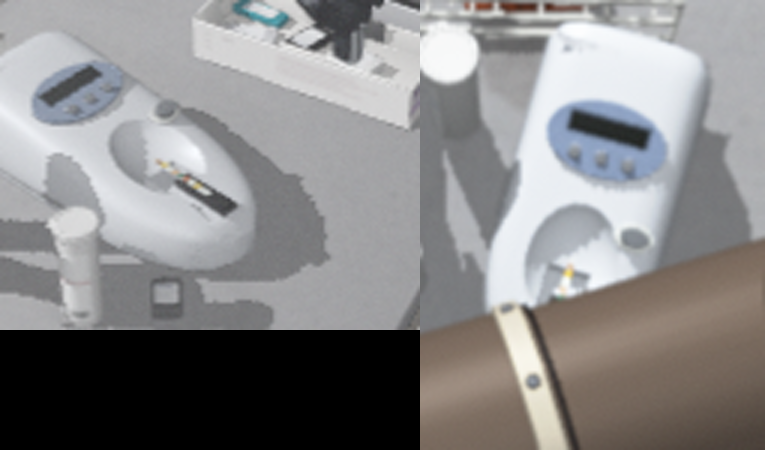

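Run:
```python
from h import *
c=dict(np.load('side1.npz'));y=-.257;R=np.array([[np.cos(y),-np.sin(y)],[np.sin(y),np.cos(y)]]);t=np.array([.6327,.0253])
for x in(-.137,-.142,-.147,-.175):
  for w in(.009,-.009):
    p=proj(c,[*(R@[x,w]+t),.060])[0];print(x,w,(p-[210,150]+.5)*3-.5,(p-[210,150]+.5)*4.5-.5)
print('key',R@[-.02,-.043]+t,'axis',R[:,0])
```

```text
-0.137 0.009 [225.49921306 209.32493658] [338.49881959 314.23740487]
-0.137 -0.009 [239.27299142 198.87404469] [359.15948713 298.56106704]
-0.142 0.009 [229.94532486 211.83260471] [345.16798729 317.99890706]
-0.142 -0.009 [243.71157472 201.34034744] [365.81736208 302.26052117]
-0.147 0.009 [234.40966258 214.35050626] [351.86449387 321.77575939]
-0.147 -0.009 [248.16816627 203.81663936] [372.5022494  305.97495905]
-0.175 0.009 [259.75102139 228.64223968] [389.87653209 343.21335952]
-0.175 -0.009 [273.46201895 217.87076846] [410.44302842 327.05615269]
key [ 0.60242711 -0.01120414] axis [ 0.96715687 -0.25418023]
```

The side view shows the tray nose now flush with the nose, at crop (230,212), matching the predicted home position (about 225–239, 199–212) within ~2 mm. The strip is in place. Now for the start key.

Call:
{"fn": "apply_moves", "kwargs": {"moves": [[30, 10, 0, -0.017, -0.064, 0], [40, 13, 0, -0.017, -0.064, 0], [40, 13, 0, -0.017, -0.064, 0], [30, 10, 0, 0, 0, 0], [8, 2, -12, 0, 0, 0], [1, 0, -15, 0, 0, 0], [0, 0, -10, 0, 0, 0], [0, 0, 0, 0, 0, 0], [0, 0, 0, 0, 0, 0]]}}

```text
t: 8.15
tool_pos: [0.5992, -0.0076, 0.1172]
ee_rot: [[0.248, 0.95, 0.191], [0.969, -0.243, -0.051], [-0.002, 0.198, -0.98]]
wrist_force: [0.1, -0.0, 1.4]
finger_gap: -0.003
```

Run:
```python
from h import *
s=arm.state();print(s['t'],s['tool_pos'],s['wrist_force'],np.round(s['ee_rot'],3))
c=cap('side');a=c['frame'][150:260,210:350]
save('side6.png',cv2.resize(a,None,fx=4.5,fy=4.5,interpolation=cv2.INTER_CUBIC))
```

```text
8.15 [ 0.59917155 -0.00760187  0.11717622] [ 0.0526804  -0.03246242  1.35286003] [[ 0.248  0.95   0.191]
 [ 0.969 -0.243 -0.051]
 [-0.002  0.198 -0.98 ]]
```

View pics/side6.png

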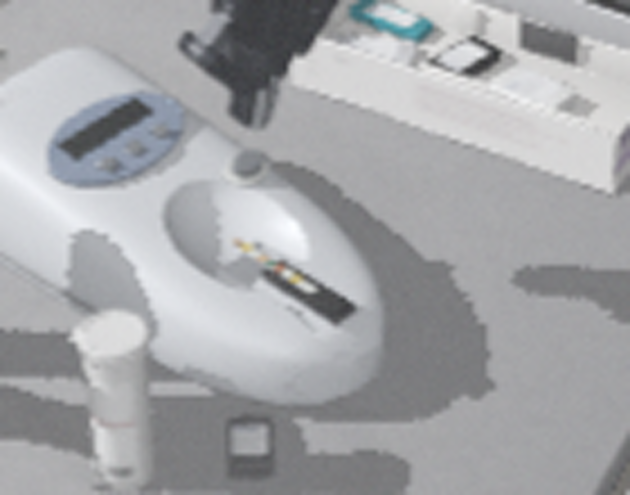

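Fingertips are at (255,125), directly above the key at (248,165). Correct about 2 mm and descend along the key axis.

Call:
{"fn": "apply_moves", "kwargs": {"moves": [[-2.3, -1.8, 0, 0, 0, 0], [1.9, -0.5, -9.8, 0, 0, 0], [1.9, -0.5, -9.8, 0, 0, 0], [1, -0.3, -4.9, 0, 0, 0], [0, 0, 0, 0, 0, 0]]}}

```text
t: 8.82
tool_pos: [0.6014, -0.0108, 0.0914]
ee_rot: [[0.248, 0.95, 0.189], [0.969, -0.243, -0.051], [-0.003, 0.196, -0.981]]
wrist_force: [0.6, -0.2, 0.1]
finger_gap: -0.002
```

Call:
{"fn": "apply_moves", "kwargs": {"moves": [[0.4, -0.1, -1.9, 0, 0, 0], [0.4, -0.1, -1.9, 0, 0, 0]]}}

```text
t: 9.07
tool_pos: [0.6027, -0.0107, 0.0886]
ee_rot: [[0.248, 0.95, 0.191], [0.969, -0.242, -0.051], [-0.002, 0.198, -0.98]]
wrist_force: [-0.3, -0.4, 0.0]
finger_gap: 0.001
```

Call:
{"fn": "apply_moves", "kwargs": {"moves": [[0.4, -0.1, -1.9, 0, 0, 0]]}}

```text
t: 9.2
tool_pos: [0.6031, -0.0108, 0.0867]
ee_rot: [[0.248, 0.95, 0.191], [0.969, -0.243, -0.051], [-0.002, 0.198, -0.98]]
wrist_force: [0.2, -0.1, 2.0]
finger_gap: 0.002
```

Call:
{"fn": "apply_moves", "kwargs": {"moves": [[0.2, 0, -1.2, 0, 0, 0]]}}

```text
t: 9.32
tool_pos: [0.6033, -0.0107, 0.0856]
ee_rot: [[0.248, 0.95, 0.191], [0.969, -0.242, -0.051], [-0.002, 0.198, -0.98]]
wrist_force: [-1.9, 0.7, 2.3]
finger_gap: -0.001
```

Call:
{"fn": "apply_moves", "kwargs": {"moves": [[0.2, 0, -1.0, 0, 0, 0]]}}

```text
t: 9.45
tool_pos: [0.6036, -0.0108, 0.0847]
ee_rot: [[0.248, 0.95, 0.191], [0.969, -0.242, -0.051], [-0.002, 0.198, -0.98]]
wrist_force: [-1.5, 0.7, 3.7]
finger_gap: 0.001
```

Call:
{"fn": "apply_moves", "kwargs": {"moves": [[0.2, 0, -0.8, 0, 0, 0]]}}

```text
t: 9.57
tool_pos: [0.6037, -0.0108, 0.0839]
ee_rot: [[0.248, 0.95, 0.191], [0.969, -0.242, -0.051], [-0.002, 0.198, -0.98]]
wrist_force: [-1.2, 0.3, 4.6]
finger_gap: 0.001
```

Call:
{"fn": "apply_moves", "kwargs": {"moves": [[0, 0, -0.5, 0, 0, 0]]}}

```text
t: 9.7
tool_pos: [0.6038, -0.0107, 0.0834]
ee_rot: [[0.248, 0.95, 0.191], [0.969, -0.242, -0.05], [-0.002, 0.198, -0.98]]
wrist_force: [-1.4, 0.8, 4.7]
finger_gap: 0.003
```

Call:
{"fn": "apply_moves", "kwargs": {"moves": [[0.1, 0, -0.5, 0, 0, 0]]}}

```text
t: 9.82
tool_pos: [0.6039, -0.0107, 0.083]
ee_rot: [[0.248, 0.95, 0.191], [0.969, -0.242, -0.05], [-0.002, 0.198, -0.98]]
wrist_force: [-2.2, 1.3, 6.1]
finger_gap: 0.002
```

Call:
{"fn": "apply_moves", "kwargs": {"moves": [[0, 0, 0, 0, 0, 0]]}}

```text
t: 9.95
tool_pos: [0.6039, -0.0107, 0.083]
ee_rot: [[0.248, 0.95, 0.191], [0.969, -0.242, -0.05], [-0.002, 0.198, -0.98]]
wrist_force: [-1.8, 1.0, 5.4]
finger_gap: 0.002
```

The force is about 5.8 N along the key axis and the key is roughly 3 mm down, so it has registered. Withdraw.

Call:
{"fn": "apply_moves", "kwargs": {"moves": [[-0.4, 0.1, 1.9, 0, 0, 0], [-0.8, 0.2, 3.9, 0, 0, 0], [-2, 0.5, 9.8, 0, 0, 0], [-6, 1.5, 29, 0, 0, 0], [-20, -10, 40, 0, 0, 0], [-30, -50, 0, 0, 0, 0], [-30, -50, 0, 0, 0, 0], [0, -50, 0, 0, 0, 0], [0, 0, 0, 0, 0, 0]]}}

```text
t: 11.08
tool_pos: [0.5137, -0.1711, 0.1678]
ee_rot: [[0.252, 0.949, 0.191], [0.968, -0.247, -0.051], [-0.001, 0.198, -0.98]]
wrist_force: [-0.4, 0.9, -0.4]
finger_gap: 0.002
```

Run:
```python
from h import *
s=arm.state();print(s['t'],s['tool_pos'],s['wrist_force'])
c=cap('side');a=c['frame'][150:260,210:350]
d=cap('top');b=d['frame'][105:255,245:360]
P=cloud(d);c1=dict(np.load('top1.npz'));P1=cloud(c1)
print(P[182:187,314:319,2].round(4).mean(),P1[182:187,314:319,2].mean())
a=cv2.resize(a,None,fx=3,fy=3,interpolation=cv2.INTER_CUBIC);b=cv2.resize(b,None,fx=3,fy=3,interpolation=cv2.INTER_CUBIC)
a=cv2.copyMakeBorder(a,0,len(b)-len(a),0,0,cv2.BORDER_CONSTANT)
save('s7.png',np.hstack([a,b]))
```

```text
11.075 [ 0.51368428 -0.17109859  0.16778002] [-0.4081624   0.89887498 -0.39994784]
0.085808 0.08599084072925191
```

View pics/s7.png

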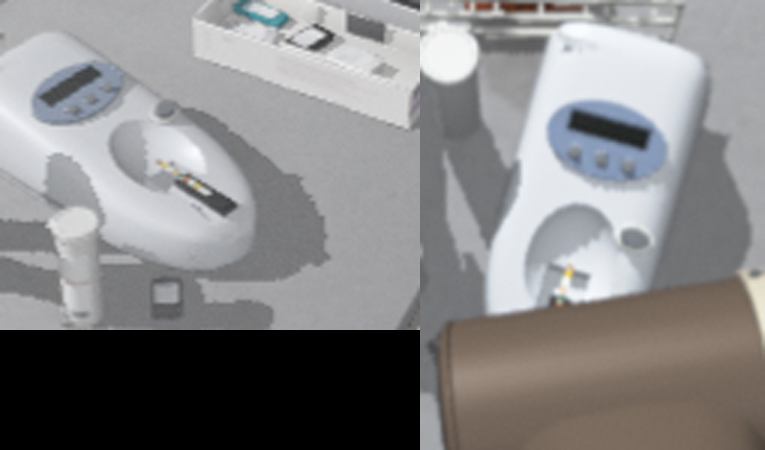

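The tray is home at side crop (230,212), the start key is back up at its original height, the strip and other items are undisturbed, and the robot is clear.

```bash
python3 -c "
from plant import arm
print(arm.close_job())"
```

```text
the job is handed in; nothing more can be done
None
```

I pushed the tray in with the shut fingertips at about 40 mm/s, slowing near the end, until it stopped. I then pressed the start key along its tilted axis and withdrew. The job was handed in at about 11 s.

- **Tray:** The force rose to about 9–10 N where the tray should be fully home. The reading also had unexpected sideways (6 N) and upward (4.4 N) parts, which I did not explain. In the side view the tray front matches the predicted home position to within about 2 mm. The top view of the tray's front was blocked by the arm.
- **Start key:** I pressed it about 3 mm down with up to about 6.5 N for one reading, then 5.8 N. It sprang back: its depth-measured height was 85.8 mm afterwards and 86.0 mm before.
- **Surroundings:** In the last pictures the strip is in place on the tray. The small keys, nearby vial and cassette look unmoved, and the arm is clear. The pen and dropper bottle were outside those pictures, so I did not check them at the end.

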